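Set a carton gripper's sprung fingers to the fitted format plate

TASK

Set the carton gripper for the format plate fitted on the seat in front of its finger tips: crank the black handwheel, over as many grasps as it takes, until the ends of both finger tips stand over the plate's black cross line. Then squeeze the two sprung fingers together at their brass pads until the tips are as far apart as the plate's two long black lines, each tip over its own line, and hold that gap steady; the program finishes while still holding them, so that a mate can lock the stop screw. Never squeeze the tips nearly shut, and leave the loose things on and around the fixture alone.

Things in the scene. Friction and masses are not known exactly. Their poses are not given: they have to be found in the camera images.
- fixture: green bench setting slide for a carton gripper, fixed. Base plate 16 mm thick, x = -90 to +160, y = -170 to +170 mm; origin on the bench below the slide's centre line, z up. The carriage (grey finger block, top 90 mm high) runs along its +y at x = 0. Handwheel at x = -60, y = -110 mm, the highest part (142 mm). Shelf for spare plates, 50 mm high, at x = 66 to 158, y = -170 to +20 mm
- seat (a point): middle of the top of the plate seat (86 x 70 mm, 50 mm high), on which the fitted format plate lies; at x = 0, y = 133 mm of the fixture
- handwheel: round black ribbed handwheel, 66 mm across, 24 mm deep, on an upright shaft; origin on the axis at its underside, 118 mm up; a white line on top marks its own +y. Turned anticlockwise seen from above it drives the carriage and fingers along the fixture's +y, 10 mm per radian; about 2.7 to 4.3 rad are needed, and it has travel to spare. Stiff (0.3 N m); stays where it is left
- handwheel_grip (a point): point on the handwheel's axis at half its depth, 130 mm above the bench; within 100 mm round it nothing else is higher than 110 mm, so it can be gripped across its 66 mm from above at any yaw
- finger_near: the sprung steel finger on the fixture's -x (robot's) side: a leaf 16 mm high (62 to 78 mm above the bench), 140 mm long. Origin: its root on the carriage, where it bends as about a hinge (6 N m/rad: about 5 N at the pad at the marked gap); its y runs from root to tip. The brass pad is 90 mm from the root, so the tip moves 1.56 times as far as the pad. Let go, it springs open
- finger_far: the other sprung finger (fixture +x side), the mirror image of finger_near
- tip_near (a point): lower end corner of finger_near's tip on its inner face, 61 mm above the bench (6 mm above the plate). The tip gap is the distance from here to tip_far, 40 mm when free. It is to stand over the crossing of the cross line and the long line of its side
- tip_far (a point): the same for finger_far
- pad_near (a point): centre of the outer face of finger_near's brass pad (24 mm along the finger, 16 mm high), 70 mm above the bench. Over their outer faces the two pads measure 49 mm when free and about 34, 37 or 40 mm at the 16, 21 or 26 mm gap. Within 50 mm of the pads nothing but the fingers is higher than 56 mm
- pad_far (a point): the same for finger_far
- plate_blue: white format plate, blue end strip, 70 (x) x 44 (y) x 5 mm, fixed, axes as the fixture's. Origin: on its underside, below the middle of its black cross line (which runs along x at y = 0). Its two long black lines run along y at x = -8.0 and +8.0 mm (16 mm apart). It is the fitted one if it is on the seat (fixture x = 0, y = 120 to 140 mm), else a spare on the shelf (fixture x = 112 mm)
- plate_yellow: white format plate, yellow end strip, 70 (x) x 44 (y) x 5 mm, fixed, axes as the fixture's. Origin: on its underside, below the middle of its black cross line (which runs along x at y = 0). Its two long black lines run along y at x = -10.5 and +10.5 mm (21 mm apart). It is the fitted one if it is on the seat (fixture x = 0, y = 120 to 140 mm), else a spare on the shelf (fixture x = 112 mm)
- plate_red: white format plate, red end strip, 70 (x) x 44 (y) x 5 mm, fixed, axes as the fixture's. Origin: on its underside, below the middle of its black cross line (which runs along x at y = 0). Its two long black lines run along y at x = -13.0 and +13.0 mm (26 mm apart). It is the fitted one if it is on the seat (fixture x = 0, y = 120 to 140 mm), else a spare on the shelf (fixture x = 112 mm)
- sample_carton: a single 62 x 44 x 21 mm carton lying on the fixture's base plate beside the plate seat; leave alone; origin at the centre of its underside
- spanner: 150 mm open-ended spanner lying on the fixture's base plate along its robot-side edge, under 15 mm thick; leave alone; origin at about its middle, on its underside
- carton_bundle: bundle of twelve cartons, 125 x 133 x 43 mm, on the bench; leave alone; origin at the centre of its underside
- loose_carton: single carton 62 x 44 x 21 mm on the bench; leave alone; origin at the centre of its underside
- screwdriver: 190 mm screwdriver on the bench; leave alone; origin at about its middle, on its underside
- tape_roll: roll of brown tape, 96 mm across, 45 mm high, on the bench; leave alone; origin at the centre of its underside
- oil_bottle: yellow oil bottle, 44 mm across, 120 mm high, on the bench; leave alone; origin at the centre of its underside
- parts_tray: grey parts tray 110 x 160 x 30 mm on the bench; leave alone; origin at the centre of its underside

How it is judged:
On the way, in this order (a step that is already met when the one before it is completed fails the run):
1. with the gripper on the handwheel, both finger tips brought over the fitted plate's cross line (within 3 mm), the fingers still open (contact force between the fingers and handwheel above 2 N and distance between tip_near and tip_far above 0.036 m and ((y of tip_near in the frame of plate_blue between -0.003 and 0.003 m and y of tip_far in the frame of plate_blue between -0.003 and 0.003 m and x of tip_near in the frame of plate_blue between -0.04 and 0.03 m) or (y of tip_near in the frame of plate_yellow between -0.003 and 0.003 m and y of tip_far in the frame of plate_yellow between -0.003 and 0.003 m and x of tip_near in the frame of plate_yellow between -0.04 and 0.03 m) or (y of tip_near in the frame of plate_red between -0.003 and 0.003 m and y of tip_far in the frame of plate_red between -0.003 and 0.003 m and x of tip_near in the frame of plate_red between -0.04 and 0.03 m))), for 0.1 s.
2. the sprung fingers squeezed to the marked gap (within 2 mm) between the robot's fingers and kept there for a second (contact force between the fingers and finger_near above 1 N and contact force between the fingers and finger_far above 1 N and ((y of tip_near in the frame of plate_blue between -0.003 and 0.003 m and y of tip_far in the frame of plate_blue between -0.003 and 0.003 m and x of tip_near in the frame of plate_blue between -0.04 and 0.03 m and distance between tip_near and tip_far between 0.014 and 0.018 m and x of tip_near in the frame of plate_blue between -0.012 and -0.004 m and x of tip_far in the frame of plate_blue between 0.004 and 0.012 m) or (y of tip_near in the frame of plate_yellow between -0.003 and 0.003 m and y of tip_far in the frame of plate_yellow between -0.003 and 0.003 m and x of tip_near in the frame of plate_yellow between -0.04 and 0.03 m and distance between tip_near and tip_far between 0.019 and 0.023 m and x of tip_near in the frame of plate_yellow between -0.0145 and -0.0065 m and x of tip_far in the frame of plate_yellow between 0.0065 and 0.0145 m) or (y of tip_near in the frame of plate_red between -0.003 and 0.003 m and y of tip_far in the frame of plate_red between -0.003 and 0.003 m and x of tip_near in the frame of plate_red between -0.04 and 0.03 m and distance between tip_near and tip_far between 0.024 and 0.028 m and x of tip_near in the frame of plate_red between -0.017 and -0.009 m and x of tip_far in the frame of plate_red between 0.009 and 0.017 m))), for 1 s.
At the end, for the whole second after the job is handed in: The robot still squeezes both sprung fingers (more than 1 N on each); the ends of both tips are within 3 mm of the fitted plate's cross line, the tip gap is within 2 mm of the distance between its two long lines, and each tip is within 4 mm of its own line, all through the last second (all of step 2); the arm keeps its last pose, push and grip.
It fails at once if the tips squeezed to a gap under 9 mm (the leaves would take a set) (distance between tip_near and tip_far below 0.009 m).
It fails at once if a loose thing moved by more than 20 mm (distance of any of sample_carton, spanner, carton_bundle, loose_carton, screwdriver, tape_roll, oil_bottle, parts_tray from where it was at the start of the episode above 0.02 m).
It also fails if it takes over 67 s, if anything falls off the work surface, if the arm or the gripper's body presses on something with over 40 N, if the wrist force passes 120 N, or if a joint passes its speed limit or range.

ROBOT

A 6-joint arm with a two-finger parallel gripper is mounted at the origin on the work surface. World frame = base frame: x ahead of the robot, y to its left, z up, the work surface at z = 0. Lengths are in m, angles in rad, forces in N, time in s.
With the tool pointing down it reaches from about 0.15 to 0.775 m from the base axis. Payload 6.1 kg.
Tool frame: the origin (TCP) lies at the very end of the fingers, on their centre line; the grasp point (between the pads) lies 19 mm behind it; z points along the fingers, y is the line along which they close (so a half turn about z gives the same grasp; the last joint's range is limited). The gripper opens to 85 mm and grips with 20 to 120 N. Pads are 22 mm wide; open, the fingers measure 114 mm over their backs; the gripper's body (76 mm by 85 mm) begins 54 mm behind the grasp point. The pads swing forward as they close: fully open they stand 13 mm farther back than shut.
Start: joints at [1.222, 0.126, -0.04, 1.405, 0, 1.571], TCP at [0.179, 0.493, 0.231] pointing down, gripper open.
Joint ranges: [-2.72, 2.72], [-0.95, 1.95], [-1.27, 1.35], [-1.78, 2.02], [-1.46, 1.47], [-3.14, 3.14]. Speed limits (rad/s): [2.39, 2.39, 3.01, 3.14, 3.14, 3.14].

INTERFACE

Orientations are given as a unit quaternion [x, y, z, w].
In Python, from workcell import manip gives the robot as it stands. The module is installed in compiled form; this text tells all that it offers.
- The arm moves only by the tool play_rows, never from a script. Its argument "motion" is text: rows parted by semicolons, each of 7 numbers parted by spaces: the closure, from 0 (fully open) to 1 (shut), then the shift along the tool's x, y, z each as a share of 100 mm, from -1 to 1, then the turn, a rotation vector about the tool's x, y, z each as a share of 0.12 rad, from -1 to 1. A call has 1 to 5 rows; each row shifts and turns the commanded pose from where the row before left it, along the tool's axes as they then stand; what a row does not reach is not made up. A row lasts 1/8 s, in which the tool goes at most 62.5 mm and 10.7 degrees, less where a joint would pass 70% of its speed; a pose out of reach is approached as far as the arm can. A call with a number of a shift or a turn outside -1 to 1 is refused whole. A call with a gripper value outside its range is refused whole. The fingers move at their own pace and stop on an object; the grip force is fixed at half the most. Time passes only in rows, so rows that do not move let the fingers close. It gives the time, the measured TCP pose, the force, the opening and the grip force at its end, in the units of the state.
- manip.get_state(): the state, without advancing time (a new reading comes with each control period).
- manip.capture(name): name is "side" or "top" or "wrist"; returns a dict with "pixels" (384x512x3 uint8, blue, green, red), "z_map" (384x512 float32, m along the optical axis (not along the pixel's ray), 0 where there is no reading), "fx", "fy", "cx", "cy" (pixels), "k1" (the pictures are not rectified: a ray, as slopes to the right and down, at radius r is drawn at 1 + k1 r^2 times it, then the intrinsics apply), "xyz" and "rotation" of the camera in the world. Camera axes: x right, y up, looking along -z (the intrinsics and any distortion apply to the point x, -y, -z); pixel columns grow to the right and rows downward; lengths in m; the calibration is good to about 2 mm. A picture is of the moment at which its call begins.
- manip.job_done(): hands the job in; it is judged then, once.
The state is a dict: "clock": time; "joint_pos": joint angles; "dq": joint speeds; "joint_efforts": joint torques, N m; "eef_pos": TCP position; "ee_rot": TCP orientation; "wrist_force": force on the tool from outside, world axes, zero at the start; "ft_torque": the same for the moment, N m; "finger_gap": finger opening in m; "gripper_force": force on a finger pad.
Only numpy, scipy, OpenCV 4.12 (cv2) and the standard library are available. Lean on these libraries where they do the work, as an engineer would, in place of code of your own. Each camera call takes 0.05 s, during which the arm holds its last target. There are 200 camera calls.

## Working session

There is one attempt and no reset: what is moved stays moved. The work goes in short steps, Python scripts to look and compute and a tool call to move; the robot and the scene stay as the last step left them, time stands still between calls to the robot, and variables do not carry over. Pictures are saved under pics/ and viewed, at most 10 in all, crops included, and the job is handed in when it is done.

Besides the shell and the picture viewer there is one more tool, called after "Emit:" by a JSON object that holds its "fn" and its "kwargs". play_rows: Moves the arm, as the interface text tells. Shift numbers are shares of 100 mm and turn numbers shares of 0.12 rad, none past 1 either way. Its arguments: {"type":"object","properties":{"motion":{"type":"string"}},"required":["motion"]}

```bash
mkdir -p pics; cat > h.py <<'E'
import numpy as np,cv2
from workcell import manip
from scipy.spatial.transform import Rotation as R
def cap(n,f=None):
    c=manip.capture(n); c['pixels']=np.array(c['pixels'])
    if f: cv2.imwrite('pics/'+f,c['pixels'])
    return c
def rot(c):
    r=np.array(c['rotation'],float)
    return r if r.shape==(3,3) else R.from_quat(r).as_matrix()
def ray(c,u,v):
    K=np.array([[c['fx'],0,c['cx']],[0,c['fy'],c['cy']],[0,0,1]],float)
    p=cv2.undistortPoints(np.array([[[u,v]]],float),K,np.array([c['k1'],0,0,0.]))[0,0]
    return rot(c)@np.array([p[0],-p[1],-1.])
def atz(c,u,v,z):
    d=ray(c,u,v);o=np.array(c['xyz']);return o+d*(z-o[2])/d[2]
def dep(c,u,v):
    return np.array(c['xyz'])+ray(c,u,v)*c['z_map'][int(round(v)),int(round(u))]
def proj(c,P):
    q=rot(c).T@(np.array(P)-np.array(c['xyz']));a,b=q[0]/-q[2],-q[1]/-q[2]
    s=1+c['k1']*(a*a+b*b);return c['fx']*a*s+c['cx'],c['fy']*b*s+c['cy']
E
python3 - <<'E'
from h import *
for n in('top','side'):
    c=cap(n,n+'0.png');print(n,c['xyz'],c['rotation'],c['fx'],c['k1'])
print(manip.get_state())
E
```

```text
top [0.33846631 0.0269099  1.42642312] [-0.04023199  0.03579453  0.708975   -0.70317465] 446.69353007914304 -0.11328413362553588
side [ 0.1447081  -0.86212306  0.91724668] [ 0.40693587 -0.08681531 -0.16611369  0.89402044] 413.569550725441 -0.03679279238177122
{'clock': 0.1, 'joint_pos': array([ 1.22199717e+00,  1.26300088e-01, -4.04795434e-02,  1.40539207e+00,
       -1.19106211e-05,  1.57082907e+00]), 'dq': array([-0.00075677, -0.00026143,  0.0021847 ,  0.00013681,  0.00137785,
        0.0017176 ]), 'joint_efforts': array([ 3.64789348e-04, -4.36903954e+01,  3.53605378e+01,  1.36347057e-02,
        1.55942757e-04, -9.95773576e-06]), 'eef_pos': array([0.17931093, 0.49305155, 0.23062919]), 'ee_rot': array([ 1.73532932e-01,  9.84827827e-01, -6.78293058e-04, -1.13449639e-04]), 'wrist_force': array([ 0.841424  ,  0.63154014, -0.07117185]), 'ft_torque': array([ 0.01715444, -0.00599715, -0.01598066]), 'gripper_force': 0.0, 'finger_gap': 0.08511503263480982}
```

View pics/top0.png

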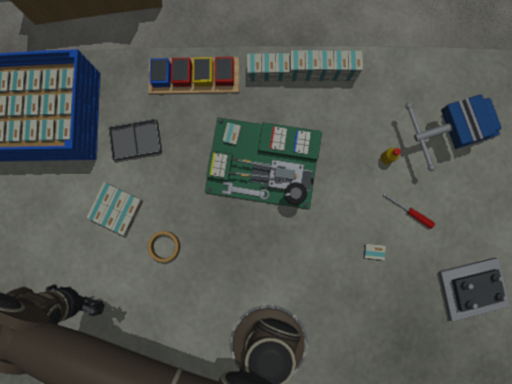

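View pics/side0.png

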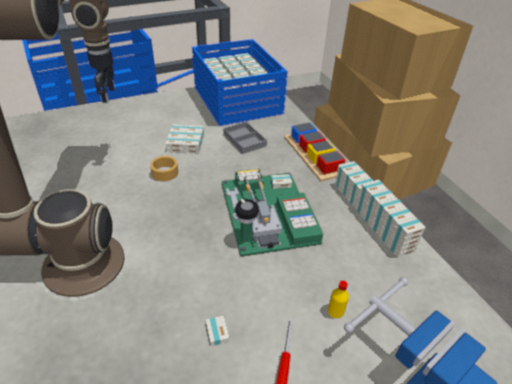

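The top view shows the fixture with the yellow-strip plate on the seat at about (219,165). The handwheel is at (295,193), and the red and blue spares are on the shelf at (278,138) and (303,141). Next I'll measure the fixture pose.

```bash
python3 - <<'E'
from h import *
c=cap('top');im=c['pixels']
# green base mask, black wheel
hsv=cv2.cvtColor(im,cv2.COLOR_BGR2HSV)
m=cv2.inRange(hsv,(60,80,30),(90,255,255));m[:100]=0;m[225:]=0;m[:,:190]=0;m[:,340:]=0
m=cv2.morphologyEx(m,cv2.MORPH_CLOSE,np.ones((15,15)))
cs=max(cv2.findContours(m,0,1)[0],key=cv2.contourArea)
r=cv2.minAreaRect(cs);print(r);print([atz(c,*p,0.016)[:2].round(4) for p in cv2.boxPoints(r)])
k=(im.max(2)<45).astype(np.uint8);k[:180]=0;k[210:]=0;k[:,:280]=0;k[:,312:]=0
n,l,s,ce=cv2.connectedComponentsWithStats(k);i=1+s[1:,4].argmax();print(s[i],ce[i],atz(c,*ce[i],0.142),dep(c,*ce[i]))
cr=im[110:215,195:330];cv2.imwrite('pics/crop.png',cv2.resize(cr,None,fx=5.5,fy=5.5,interpolation=cv2.INTER_CUBIC))
E
```

```text
((262.65728759765625, 161.752197265625), (106.66337585449219, 78.22985076904297), 8.652542114257812)
[array([0.4758, 0.1997]), array([0.7278, 0.163 ]), array([ 0.6715, -0.1779]), array([ 0.422 , -0.1343])]
[280 183  27  24 274] [294.7189781  194.79927007] [ 0.45436431 -0.07789714  0.142     ] [ 0.45422    -0.07776664  0.14359932]
```

View pics/crop.png

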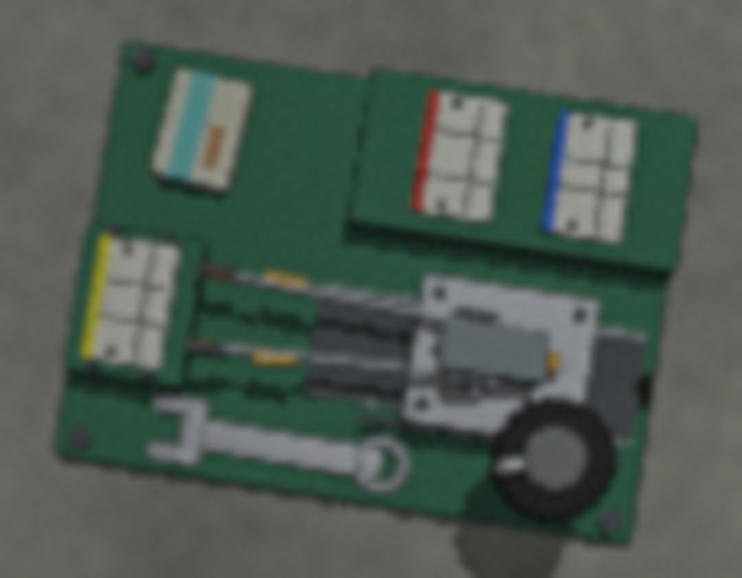

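The fitted plate is yellow, so the target gap is 21 mm. I'll fit the fixture pose and work out the approach.

```bash
python3 - <<'E'
from h import *
from scipy.optimize import least_squares
c=cap('top')
f=lambda u,v:(195+u/5.5-.4,110+v/5.5-.4)
pts=[((125,42),(.16,.17,.016)),((58,460),(-.09,.17,.016)),((632,545),(-.09,-.17,.016)),((553,458),(-.06,-.11,.142)),((697,117),(.158,-.17,.05)),((374,68),(.158,.02,.05))]
W=lambda p,q:np.array([p[0]+q[0]*np.cos(p[2])-q[1]*np.sin(p[2]),p[1]+q[0]*np.sin(p[2])+q[1]*np.cos(p[2]),q[2]])
res=lambda p:np.concatenate([np.subtract(proj(c,W(p,q)),f(*u)) for u,q in pts])
s=least_squares(res,[.51,-.0,0.15],loss='soft_l1');p=s.x
print(p,s.fun.reshape(-1,2).round(2) if len(s.fun)==12 else s.fun)
print('wheel',W(p,(-.06,-.11,.13)))
inv=lambda P:(R.from_euler('z',-p[2]).as_matrix()@(P-np.array([p[0],p[1],0])))
for n,u,z in[('tipf',(205,270),.07),('tipn',(188,347),.07),('cross+',(160,245),.055),('cross-',(143,365),.055),('mark',(508,464),.142)]:
    print(n,inv(atz(c,*f(*u),z)).round(4))
st=manip.get_state();T=R.from_quat(st['ee_rot']).as_matrix();print(T.round(3))
d=np.append(W(p,(-.06,-.11,.13))[:2],.111+.13)-st['eef_pos'];print('d tool',T.T@d)
np.save('p.npy',p)
E
```

```text
[ 0.53579784  0.01787149 -0.15965608] [[-0.68 -0.1 ]
 [-1.2  -0.26]
 [ 0.44  0.4 ]
 [ 0.68  0.29]
 [ 0.61 -0.18]
 [-0.24 -0.21]]
wheel [ 0.45907327 -0.08119081  0.13      ]
tipf [0.0235 0.0948 0.07  ]
tipn [-0.0209  0.0973  0.07  ]
cross+ [0.0364 0.1236 0.055 ]
cross- [-0.0328  0.1221  0.055 ]
mark [-0.0661 -0.085   0.142 ]
[[-0.94   0.342 -0.   ]
 [ 0.342  0.94  -0.001]
 [-0.    -0.001 -1.   ]]
d tool [-0.45915993 -0.44419058 -0.00972746]
```

Emit:
{"fn": "play_rows", "kwargs": {"motion": "0 -0.38 -0.37 0 0 0 0;0 -0.38 -0.37 0 0 0 0;0 -0.38 -0.37 0 0 0 0;0 -0.38 -0.37 0 0 0 0;0 -0.38 -0.37 0 0 0 0"}}

```text
clock: 0.82
eef_pos: [0.2951, 0.253, 0.2313]
ee_rot: [0.173, 0.985, 0.0, 0.0]
wrist_force: [1.6, 0.4, -0.1]
finger_gap: 0.0853
gripper_force: 0.0
```

Emit:
{"fn": "play_rows", "kwargs": {"motion": "0 -0.38 -0.37 0 0 0 0;0 -0.38 -0.37 0 0 0 0;0 -0.38 -0.37 0 0 0 0;0 -0.38 -0.37 0 0 0 0;0 -0.38 -0.37 0 0 0 0"}}

```text
clock: 1.45
eef_pos: [0.4105, 0.014, 0.2314]
ee_rot: [0.174, 0.985, 0.0, 0.0]
wrist_force: [1.2, 0.3, 0.9]
finger_gap: 0.0853
gripper_force: 0.0
```

Emit:
{"fn": "play_rows", "kwargs": {"motion": "0 -0.38 -0.37 0 0 0 0;0 -0.38 -0.37 0 0 0 0;0 0 0 0 0 0 1;0 0 0 0 0 0 1;0 0 0 0 0 0 1"}}

```text
clock: 2.08
eef_pos: [0.4561, -0.0801, 0.231]
ee_rot: [0.349, 0.937, -0.0, -0.0]
wrist_force: [0.5, -0.8, 0.5]
finger_gap: 0.0855
gripper_force: 0.0
```

Emit:
{"fn": "play_rows", "kwargs": {"motion": "0 0 0 0 0 0 1;0 0 0 0 0 0 1;0 0 0 0 0 0 1;0 0 0 0 0 0 1;0 0 0 0 0 0 1"}}

```text
clock: 2.7
eef_pos: [0.4561, -0.0797, 0.2311]
ee_rot: [0.61, 0.792, -0.0, -0.0]
wrist_force: [-0.3, 0.8, 0.1]
finger_gap: 0.0856
gripper_force: 0.0
```

Emit:
{"fn": "play_rows", "kwargs": {"motion": "0 0 0 0 0 0 1;0 0 0 0 0 0 1;0 0 0 0 0 0 1;0 0 0 0 0 0 1;0 0 0 0 0 0 0"}}

```text
clock: 3.32
eef_pos: [0.4561, -0.0797, 0.2312]
ee_rot: [0.779, 0.626, -0.0, -0.0]
wrist_force: [0.3, 0.1, 0.7]
finger_gap: 0.0853
gripper_force: 0.0
```

```bash
python3 - <<'E'
from h import *
c=cap('wrist','w1.png');s=manip.get_state();print(s['joint_pos'],s['eef_pos'],R.from_quat(s['ee_rot']).as_matrix().round(3),c['xyz'],rot(c).round(3),s['clock'])
E
```

```text
[-1.73070213e-01  8.99201540e-03 -1.65747015e-01  1.39629180e+00
  1.45430523e-05  1.61355748e+00] [ 0.45613579 -0.07973692  0.23118846] [[ 0.214  0.977 -0.   ]
 [ 0.977 -0.214  0.   ]
 [ 0.    -0.    -1.   ]] [ 0.47184037 -0.00797514  0.3729094 ] [[ 0.977  0.206  0.062]
 [-0.215  0.937  0.276]
 [-0.002 -0.283  0.959]] 3.375
```

View pics/w1.png

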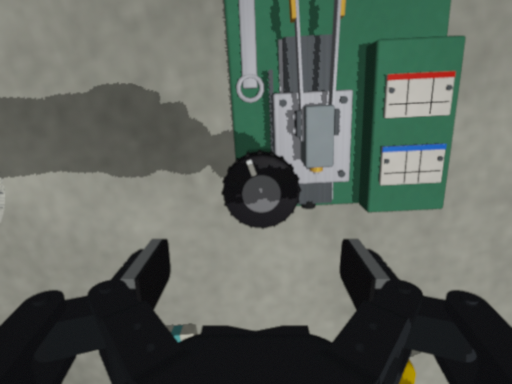

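Wrist view: the wheel is centred at about (261,190) with its mark at (251,166). I'll take its position from this view.

```bash
python3 - <<'E'
from h import *
c=cap('wrist');s=manip.get_state();im=c['pixels']
k=(im.max(2)<40).astype(np.uint8);k[:145]=0;k[232:]=0;k[:,:215]=0;k[:,303:]=0
cs=max(cv2.findContours(k,0,1)[0],key=cv2.contourArea);h=cv2.convexHull(cs)[:,0]
# circle fit of hull at z=.142 in world (outline upper part)
P=np.array([atz(c,*q,.142)[:2] for q in h.astype(float)])
A=np.c_[2*P,np.ones(len(P))];x=np.linalg.lstsq(A,(P**2).sum(1),rcond=None)[0];print('c',x[:2],'r',np.sqrt(x[2]+x[:2]@x[:2]),atz(c,261,190,.142),dep(c,261,190))
T=R.from_quat(s['ee_rot']).as_matrix();print('dtool',T.T@(np.append(x[:2],.111)-s['eef_pos']))
E
```

```text
c [ 0.46178941 -0.07530086] r 0.03239439976816513 [ 0.46196668 -0.07553019  0.142     ] [ 0.46205015 -0.07495568  0.14396356]
dtool [0.00554007 0.00460305 0.12017188]
```

Emit:
{"fn": "play_rows", "kwargs": {"motion": "0 0.05 0.04 0.4 0 0 0;0 0 0 0.4 0 0 0;0 0 0 0.3 0 0 0;0 0 0 0.13 0 0 0;0 0 0 0 0 0 0"}}

```text
clock: 4.05
eef_pos: [0.4609, -0.0757, 0.1081]
ee_rot: [0.78, 0.626, -0.0, -0.0]
wrist_force: [-0.1, 0.1, -0.2]
finger_gap: 0.0854
gripper_force: 0.0
```

Emit:
{"fn": "play_rows", "kwargs": {"motion": "0.5 0 0 0 0 0 0;0.5 0 0 0 0 0 0;0.5 0 0 0 0 0 0;0.5 0 0 0 0 0 0;0.5 0 0 0 0 0 0"}}

```text
clock: 4.68
eef_pos: [0.4624, -0.0759, 0.1102]
ee_rot: [0.78, 0.626, 0.001, 0.001]
wrist_force: [-1.6, 0.0, 6.0]
finger_gap: 0.0643
gripper_force: 65.7
```

Emit:
{"fn": "play_rows", "kwargs": {"motion": "0.6 0 0 0 0 0 -0.7;0.6 0 0 0 0 0 -0.9;0.6 0 0 0 0 0 -0.9;0.6 0 0 0 0 0 -0.9;0.6 0 0 0 0 0 -0.9"}}

```text
clock: 5.3
eef_pos: [0.4602, -0.076, 0.1101]
ee_rot: [0.593, 0.805, -0.0, 0.0]
wrist_force: [-11.0, -0.1, 12.9]
finger_gap: 0.0647
gripper_force: 66.8
```

Emit:
{"fn": "play_rows", "kwargs": {"motion": "0.6 0 0 0 0 0 -0.9;0.6 0 0 0 0 0 -0.9;0.6 0 0 0 0 0 -0.9;0.6 0 0 0 0 0 -0.9;0.6 0 0 0 0 0 0"}}

```text
clock: 5.92
eef_pos: [0.4587, -0.0768, 0.1101]
ee_rot: [0.408, 0.913, -0.002, -0.001]
wrist_force: [-14.9, -5.0, 16.2]
finger_gap: 0.0645
gripper_force: 67.1
```

```bash
python3 - <<'E'
from h import *
c=cap('top');im=c['pixels'];s=manip.get_state();print(s['joint_pos'],s['wrist_force'])
cv2.imwrite('pics/t2.png',np.vstack([cv2.resize(im[135:205,195:265],(560,560),interpolation=cv2.INTER_CUBIC)]))
E
```

```text
[-0.1638191   0.04512782 -0.39567987  1.13255569 -0.00340877  0.67736107] [-16.13529475  -4.8489891   16.08707622]
```

View pics/t2.png

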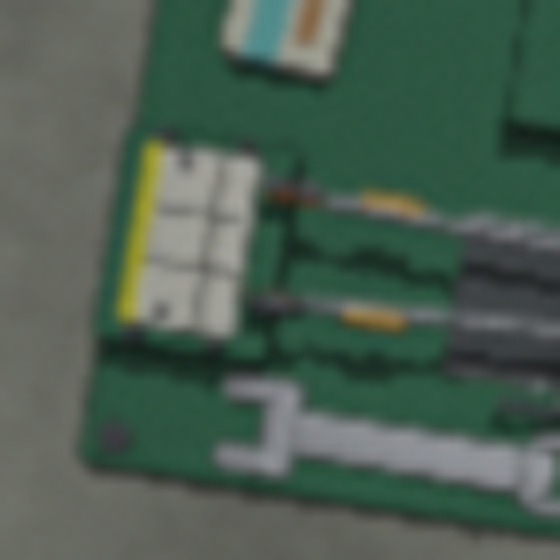

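```bash
cat >> h.py <<'E'
p=np.load('p.npy')
inv=lambda P:(R.from_euler('z',-p[2]).as_matrix()@(P-np.array([p[0],p[1],0])))
E
python3 - <<'E'
from h import *
c=cap('top')
f=lambda u,v:(195+u/8-.44,135+v/8-.44)
for n,u,z in[('tipf',(262,190),.07),('tipn',(246,304),.07),('cross+',(217,150),.055),('cross-',(197,330),.055),('ycorn',(150,140),.055),('ycorn',(120,320),.055),('wcorn',(262,158),.055),('wcorn',(237,335),.055)]:
    print(n,inv(atz(c,*f(*u),z)).round(4))
E
```

```text
tipf [0.0226 0.1089 0.07  ]
tipn [-0.0221  0.1079  0.07  ]
cross+ [0.038  0.1302 0.055 ]
cross- [-0.033   0.1266  0.055 ]
ycorn [0.0381 0.1568 0.055 ]
ycorn [-0.0337  0.1568  0.055 ]
wcorn [0.0375 0.1124 0.055 ]
wcorn [-0.0326  0.1109  0.055 ]
```

Emit:
{"fn": "play_rows", "kwargs": {"motion": "0.6 0 -0.02 -0.02 0 0 -0.9;0.6 0 0 0 0 0 -0.9;0.6 0 0 0 0 0 -0.9;0.6 0 0 0 0 0 -0.9;0.6 0 0 0 0 0 -0.9"}}

```text
clock: 6.65
eef_pos: [0.4573, -0.0787, 0.1103]
ee_rot: [0.149, 0.989, -0.002, -0.002]
wrist_force: [-9.1, -10.3, 1.1]
finger_gap: 0.0646
gripper_force: 70.9
```

Emit:
{"fn": "play_rows", "kwargs": {"motion": "0.6 0 0 0 0 0 -0.9;0.6 0 0 0 0 0 -0.9;0.6 0 0 0 0 0 -0.9;0.6 0 0 0 0 0 -0.9;0.6 0 0 0 0 0 -0.9"}}

```text
clock: 7.28
eef_pos: [0.4572, -0.081, 0.1103]
ee_rot: [-0.119, 0.993, -0.004, -0.003]
wrist_force: [-9.5, -20.2, 0.7]
finger_gap: 0.0641
gripper_force: 70.9
```

Emit:
{"fn": "play_rows", "kwargs": {"motion": "0.6 0 0 0 0 0 -0.9;0.6 0 0 0 0 0 -0.9;0.6 0 0 0 0 0 -0.9;0.6 0 0 0 0 0 -0.9;0.6 0 0 0 0 0 0"}}

```text
clock: 7.9
eef_pos: [0.4579, -0.0826, 0.1103]
ee_rot: [-0.328, 0.945, -0.005, -0.004]
wrist_force: [-6.8, -25.3, -1.2]
finger_gap: 0.0642
gripper_force: 70.6
```

```bash
python3 - <<'E'
from h import *
c=cap('top');im=c['pixels'];s=manip.get_state();print(s['joint_pos'],s['wrist_force'])
w=cap('wrist')['pixels'];d=cap('side')['pixels']
a=cv2.resize(im[145:190,200:250],(500,450),interpolation=cv2.INTER_CUBIC)
b=cv2.resize(d[160:205,225:275],(300,270),interpolation=cv2.INTER_CUBIC)
o=np.zeros((450,800,3),np.uint8);o[:,:500]=a;o[:270,500:]=b;o[270:,500:740]=cv2.resize(w,(240,180))
cv2.imwrite('pics/t3.png',o)
E
```

```text
[-0.17008077  0.04472366 -0.39569533  1.13203213 -0.01338117 -0.83799266] [ -5.84265202 -25.62009628  -1.37691588]
```

View pics/t3.png

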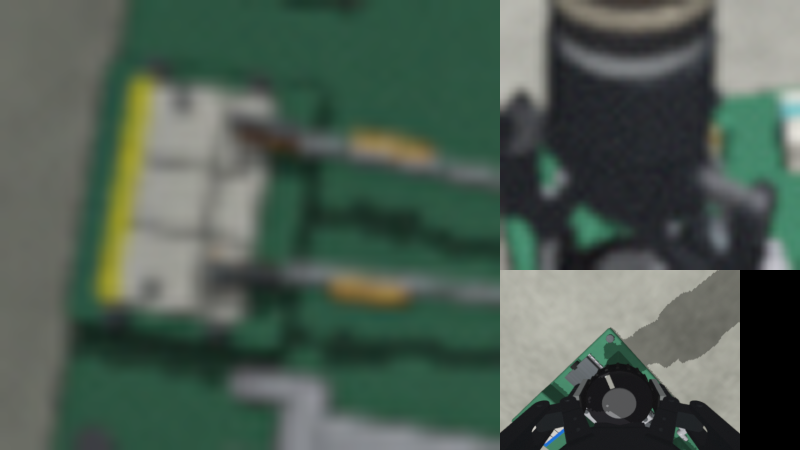

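Emit:
{"fn": "play_rows", "kwargs": {"motion": "0.6 0.04 -0.03 0 0 0 -0.8;0.6 0 0 0 0 0 -0.8;0.6 0 0 0 0 0 -0.8;0.6 0 0 0 0 0 0;0.6 0 0 0 0 0 0"}}

```text
clock: 8.68
eef_pos: [0.4588, -0.0836, 0.1104]
ee_rot: [-0.461, 0.887, -0.002, -0.001]
wrist_force: [2.7, -8.2, -6.3]
finger_gap: 0.0642
gripper_force: 70.1
```

```bash
python3 - <<'E'
from h import *
im=np.mean([cap('top')['pixels'].astype(float) for _ in range(4)],0);c=cap('top');s=manip.get_state();print(s['joint_pos'],s['wrist_force'])
from scipy.ndimage import map_coordinates
g=im.mean(2)
Wf=lambda x,y,z:np.array([p[0]+x*np.cos(p[2])-y*np.sin(p[2]),p[1]+x*np.sin(p[2])+y*np.cos(p[2]),z])
# fixture-rectified view at plate height, 0.25 mm/px
xs=np.arange(.045,-.045,-.0005);ys=np.arange(.165,.08,-.0005)
M=np.array([[proj(c,Wf(x,y,.058)) for y in ys] for x in xs],np.float32)
o=cv2.remap(im.astype(np.uint8),M[...,0],M[...,1],cv2.INTER_CUBIC)
cv2.imwrite('pics/t4.png',cv2.resize(o,None,fx=4,fy=4))
E
```

```text
[-0.17786075  0.04458976 -0.39579645  1.12948431 -0.00374876 -1.13662484] [ 3.02480563 -7.70672113 -6.77349004]
```

View pics/t4.png

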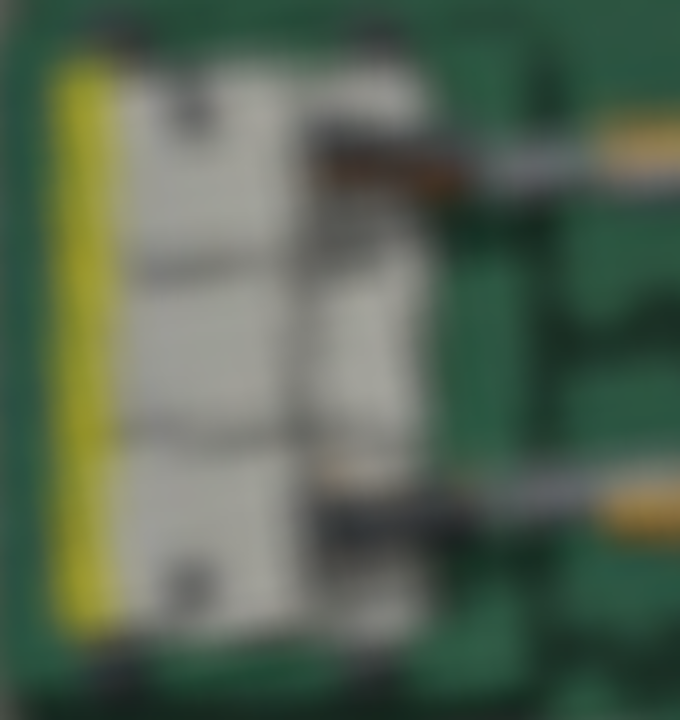

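The rectified top view has the cross line at u≈302 and the tip ends at u≈310, at 8 px/mm. With parallax the tips are about 1.5 mm short, so one small turn more, then I'll release and look close up.

Emit:
{"fn": "play_rows", "kwargs": {"motion": "0.6 0 0 0 0 0 -0.6;0.6 0 0 0 0 0 -0.6;0.6 0 0 0 0 0 0;0.6 0 0 0 0 0 0;0 0 0 0 0 0 0"}}

```text
clock: 9.55
eef_pos: [0.4588, -0.0822, 0.1106]
ee_rot: [-0.524, 0.852, -0.0, 0.0]
wrist_force: [0.3, 0.3, 0.3]
finger_gap: 0.0801
gripper_force: 0.0
```

Emit:
{"fn": "play_rows", "kwargs": {"motion": "0 0 0 0 0 0 0;0 0 0 0 0 0 0;0 0 0 -0.3 0 0 0;0 0 0 -0.5 0 0 0;0 0 0 -0.4 0 0 0"}}

```text
clock: 10.18
eef_pos: [0.4585, -0.0817, 0.2324]
ee_rot: [-0.524, 0.852, -0.0, 0.0]
wrist_force: [-0.3, 0.2, 0.2]
finger_gap: 0.0851
gripper_force: 0.0
```

```bash
python3 - <<'E'
from h import *
s=manip.get_state();print(s['joint_pos'],s['eef_pos'])
T=R.from_quat(s['ee_rot']).as_matrix();print(T.round(3))
c=cap('wrist');print((T.T@(np.array(c['xyz'])-s['eef_pos'])).round(4),(T.T@rot(c)).round(3))
E
```

```text
[-1.76469120e-01  1.28221259e-02 -1.59312575e-01  1.39744133e+00
  1.13396935e-04 -1.27997453e+00] [ 0.45850269 -0.08172802  0.23236037]
[[-0.45  -0.893  0.001]
 [-0.893  0.45  -0.   ]
 [-0.    -0.001 -1.   ]]
[ 0.0705  0.0005 -0.1418] [[-0.     0.959  0.283]
 [ 1.     0.    -0.001]
 [-0.001  0.283 -0.959]]
```

Emit:
{"fn": "play_rows", "kwargs": {"motion": "0 0 0 0 0 0 -0.85;0 0 0 0 0 0 -0.85;0 0 0 0 0 0 -0.85;0 -0.47 -0.15 0 0 0 0;0 -0.47 -0.15 0 0 0 0"}}

```text
clock: 10.85
eef_pos: [0.5036, 0.0068, 0.2306]
ee_rot: [-0.647, 0.762, -0.0, 0.0]
wrist_force: [0.6, -0.2, 0.9]
finger_gap: 0.0852
gripper_force: 0.0
```

Emit:
{"fn": "play_rows", "kwargs": {"motion": "0 -0.47 -0.15 0 0 0 0;0 -0.47 -0.15 0 0 0 0;0 0 0 0.4 0 0 0;0 0 0 0 0 0 0;0 0 0 0 0 0 0"}}

```text
clock: 11.48
eef_pos: [0.5479, 0.0937, 0.1914]
ee_rot: [-0.648, 0.762, -0.0, 0.0]
wrist_force: [1.1, -0.6, -0.2]
finger_gap: 0.0861
gripper_force: 0.0
```

```bash
python3 - <<'E'
from h import *
c=cap('wrist','w5.png')
cv2.imwrite('pics/w5.png',cv2.resize(c['pixels'],(800,600),interpolation=cv2.INTER_CUBIC))
E
```

```text
(no output)
```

View pics/w5.png

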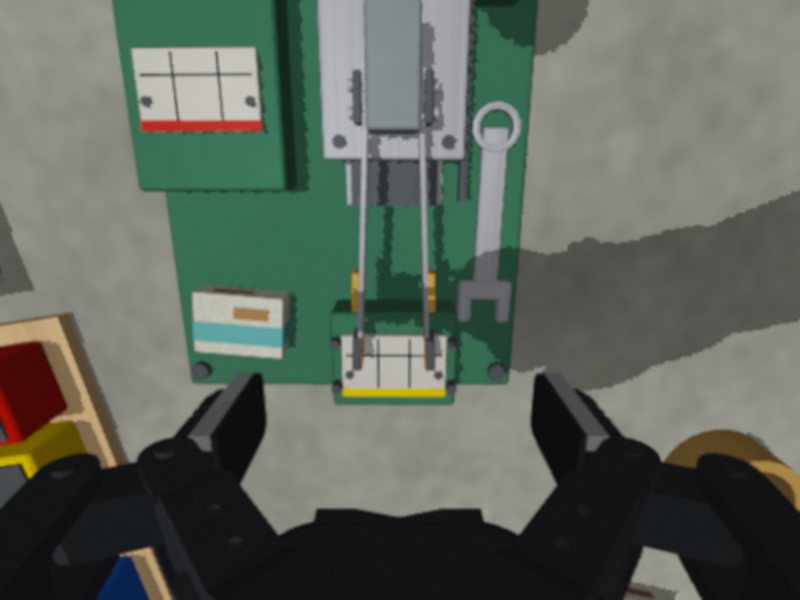

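Wrist view at 800x600: the tips end at about (357,368) and (430,368), and the cross line is at v≈355. I'll work out the metric positions.

```bash
python3 - <<'E'
from h import *
c=cap('wrist');k=512/800
cv=lambda u,v:((u+.5)*k-.5,(v+.5)*k-.5)
for n,u,z in[('tipf top',(357,369),.078),('tipf bot',(357,369),.062),('tipn top',(430,369),.078),('tipn',(430,369),.062),('cr-f',(349,355),.055),('cr-mid',(394,355),.055),('cr-n',(438,355),.055),('padf',(356,291),.078),('padn',(432,291),.078),('yel f',(342,397),.055),('yel n',(446,397),.055),('white',(395,337),.055),('lineF',(379,375),.055),('lineN',(410,375),.055)]:
    print(n,inv(atz(c,*cv(*u),z)).round(4))
print('cam',inv(np.array(c['xyz'])))
g=c['pixels'].mean(2).astype(int)
for u in (352,357,362,395,425,430,435): print(u,g[210:245,round(u*k)])
s=manip.get_state();print('tcp',inv(s['eef_pos']))
E
```

```text
tipf top [0.0258 0.1281 0.078 ]
tipf bot [0.0274 0.1358 0.062 ]
tipn top [-0.0194  0.1282  0.078 ]
tipn [-0.0206  0.1359  0.062 ]
cr-f [0.0332 0.1288 0.055 ]
cr-mid [0.0031 0.1289 0.055 ]
cr-n [-0.0263  0.129   0.055 ]
padf [0.0249 0.078  0.078 ]
padn [-0.0197  0.0781  0.078 ]
yel f [0.039  0.1602 0.055 ]
yel n [-0.0325  0.1604  0.055 ]
white [0.0024 0.116  0.055 ]
lineF [0.0133 0.1436 0.055 ]
lineN [-0.0077  0.1436  0.055 ]
cam [-1.81176917e-04  6.27233843e-03  3.33670319e-01]
352 [ 83  82  84  99 131 159 171 173 171 165 157 155 155 156 156 151 128 104
 127 150 155 155 157 157 152 143 125  97  78  76  82 107 148 173 180]
357 [ 65  53  50  50  49  53  65  77  82  81  81  81  80  80  79  80  79  80
  79  80  79  80  80  79  79  84 113 150 169 173 177 179 180 180 180]
362 [ 83  87 100 114 116 110  94  84  81  77  75  77  84  88  89  89  84  82
  91  99 106 112 117 126 140 154 165 176 181 182 181 181 181 180 180]
395 [ 82  82  85 101 134 166 179 182 181 181 181 181 182 182 182 177 150 114
 146 175 181 182 182 182 181 182 182 182 181 181 181 181 180 180 179]
425 [ 88  87  88  90  93  99 101 100 103 108 108 104 104 109 117 118 108  96
 105 117 121 124 130 135 146 156 166 174 179 180 180 180 180 180 180]
430 [ 68  65  65  64  63  58  53  61  74  79  80  80  80  80  79  79  78  79
  79  79  78  79  79  78  78  82 109 150 173 178 179 179 180 181 181]
435 [ 47  46  49  59  68  72  74  74  76  81  86  87  87  85  83  81  77  76
  91 106 110 110 111 111 111 115 127 140 140 133 135 150 167 178 180]
tcp [0.00047801 0.07675836 0.19215995]
```

The tips are within about 0.5 mm of the cross line. I'll flip the gripper half a turn so the camera looks from the tip side and can see tips and plate during the squeeze. It also averages out the camera bias.

Emit:
{"fn": "play_rows", "kwargs": {"motion": "0 0 0 0 0 0 1;0 0 0 0 0 0 1;0 0 0 0 0 0 1;0 0 0 0 0 0 1;0 0 0 0 0 0 1"}}

```text
clock: 12.2
eef_pos: [0.5485, 0.0935, 0.1921]
ee_rot: [-0.391, 0.92, -0.0, 0.001]
wrist_force: [0.7, -1.4, 0.6]
finger_gap: 0.0858
gripper_force: 0.0
```

Emit:
{"fn": "play_rows", "kwargs": {"motion": "0 0 0 0 0 0 1;0 0 0 0 0 0 1;0 0 0 0 0 0 1;0 0 0 0 0 0 1;0 0 0 0 0 0 1"}}

```text
clock: 12.82
eef_pos: [0.5485, 0.0935, 0.192]
ee_rot: [-0.102, 0.995, 0.0, 0.001]
wrist_force: [-0.1, 0.8, -0.5]
finger_gap: 0.0856
gripper_force: 0.0
```

Emit:
{"fn": "play_rows", "kwargs": {"motion": "0 0 0 0 0 0 1;0 0 0 0 0 0 1;0 0 0 0 0 0 1;0 0 0 0 0 0 1;0 0 0 0 0 0 1"}}

```text
clock: 13.45
eef_pos: [0.5485, 0.0935, 0.192]
ee_rot: [0.197, 0.98, 0.0, 0.001]
wrist_force: [-0.4, 0.3, 0.3]
finger_gap: 0.0852
gripper_force: 0.0
```

Emit:
{"fn": "play_rows", "kwargs": {"motion": "0 0 0 0 0 0 1;0 0 0 0 0 0 1;0 0 0 0 0 0 1;0 0 0 0 0 0 1;0 0 0 0 0 0 1"}}

```text
clock: 14.08
eef_pos: [0.5485, 0.0935, 0.192]
ee_rot: [0.478, 0.879, 0.001, 0.001]
wrist_force: [-0.8, -0.4, -0.2]
finger_gap: 0.0853
gripper_force: 0.0
```

Emit:
{"fn": "play_rows", "kwargs": {"motion": "0 0 0 0 0 0 1;0 0 0 0 0 0 1;0 0 0 0 0 0 1;0 0 0 0 0 0 1;0 0 0 0 0 0 1"}}

```text
clock: 14.7
eef_pos: [0.5485, 0.0935, 0.192]
ee_rot: [0.716, 0.698, 0.001, 0.001]
wrist_force: [0.0, -0.0, -0.6]
finger_gap: 0.0854
gripper_force: 0.0
```

Emit:
{"fn": "play_rows", "kwargs": {"motion": "0 0 0 0 0 0 0.6;0 0 0 0 0 0 0.6;0 0 0 0.4 0 0 0;0 0 0 0 0 0 0;0 0 0 0 0 0 0"}}

```text
clock: 15.32
eef_pos: [0.5484, 0.0938, 0.1521]
ee_rot: [0.763, 0.647, 0.001, 0.0]
wrist_force: [0.1, -0.3, 0.4]
finger_gap: 0.0854
gripper_force: 0.0
```

```bash
python3 - <<'E'
from h import *
c=cap('wrist')
cv2.imwrite('pics/w6.png',cv2.resize(c['pixels'],(800,600),interpolation=cv2.INTER_CUBIC))
s=manip.get_state();print('tcp',inv(s['eef_pos']),s['joint_pos'],(R.from_euler('z',-p[2])*R.from_quat(s['ee_rot'])).as_matrix().round(3))
E
```

```text
tcp [0.00070518 0.07712972 0.15233238] [ 1.69494997e-01  1.94142410e-01 -1.31486808e-01  1.24265225e+00
 -1.43112986e-05  1.90466542e+00] [[ 0.005  1.     0.002]
 [ 1.    -0.005  0.001]
 [ 0.001  0.002 -1.   ]]
```

View pics/w6.png

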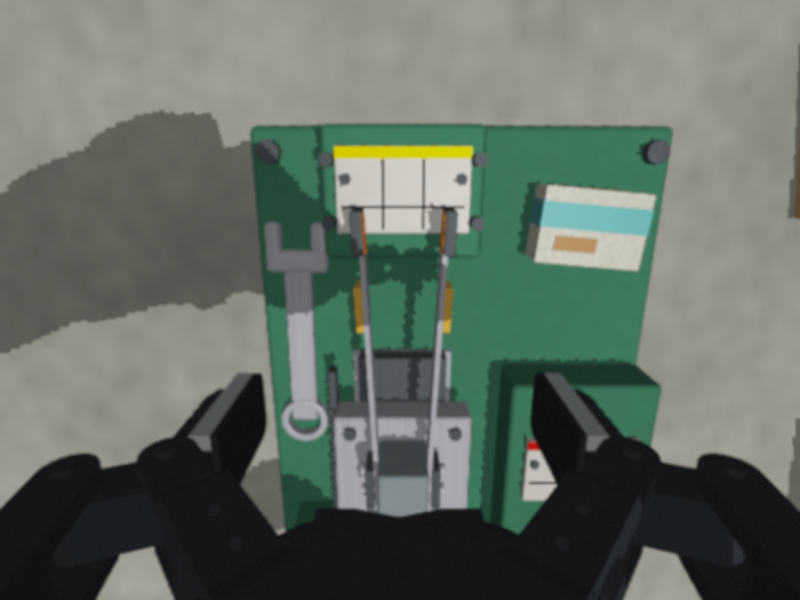

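The flipped view has the tip ends at (357,208) and (449,208), the cross line at v≈207, the long lines at u≈383 and 424, and the pads at (361,308) and (447,308).

```bash
python3 - <<'E'
from h import *
c=cap('wrist');k=512/800
cv=lambda u,v:((u+.5)*k-.5,(v+.5)*k-.5)
for n,u,z in[('tipn',(357,208),.078),('tipf',(449,208),.078),('cr',(403,207),.055),('lineN',(383,180),.055),('lineF',(424,180),.055),('padn out',(354,308),.078),('padf out',(453,308),.078)]:
    print(n,inv(atz(c,*cv(*u),z)).round(4))
g=c['pixels'].mean(2).astype(int)
for u in (354,357,403,449,452): print(u,g[122:145,round(u*k)])
print('cam',inv(np.array(c['xyz'])))
E
```

```text
tipn [-0.0186  0.1308  0.078 ]
tipf [0.0248 0.1306 0.078 ]
cr [0.0033 0.1291 0.055 ]
lineN [-0.0069  0.1428  0.055 ]
lineF [0.0141 0.1427 0.055 ]
padn out [-0.0216  0.0814  0.078 ]
padf out [0.0281 0.0811 0.078 ]
354 [196 197 196 197 196 197 196 195 185 153  92  41  43  65  83  91  93  92
  93  92  92  93  92]
357 [196 197 197 197 197 197 197 197 191 164 102  45  44  64  84  92  93  93
  94  93  93  93  93]
403 [202 202 202 202 203 203 202 202 197 172 131 161 195 202 202 202 202 202
 202 202 201 201 201]
449 [208 207 208 208 208 208 208 207 202 174 103  39  43  67  87  96  97  98
  98  98  97  97  97]
452 [208 208 208 208 208 207 207 207 202 173 107  62  64  71  91  99 100 100
 100 100  99  99  99]
cam [0.0006924  0.15047305 0.29416025]
```

Tips and plate agree at x≈+3.3 mm, and the TCP is at 0.7. I'll shift 2.6 mm in tool y and 2 mm in tool x, then descend 104 mm and start closing gently.

Emit:
{"fn": "play_rows", "kwargs": {"motion": "0 0.02 0.026 0.3 0 0 0.04;0 0 0 0.3 0 0 0;0 0 0 0.3 0 0 0;0 0 0 0.14 0 0 0;0.2 0 0 0 0 0 0"}}

```text
clock: 16.05
eef_pos: [0.5507, 0.0955, 0.0464]
ee_rot: [0.764, 0.645, -0.0, -0.0]
wrist_force: [-0.2, -0.1, -0.5]
finger_gap: 0.0703
gripper_force: 0.0
```

Emit:
{"fn": "play_rows", "kwargs": {"motion": "0.35 0 0 0 0 0 0;0.35 0 0 0 0 0 0;0.35 0 0 0 0 0 0;0.35 0 0 0 0 0 0;0.35 0 0 0 0 0 0"}}

```text
clock: 16.68
eef_pos: [0.5508, 0.0956, 0.0464]
ee_rot: [0.764, 0.645, 0.0, 0.0]
wrist_force: [0.3, -0.4, 0.1]
finger_gap: 0.0557
gripper_force: 0.0
```

Emit:
{"fn": "play_rows", "kwargs": {"motion": "0.45 0 0 0 0 0 0;0.45 0 0 0 0 0 0;0.5 0 0 0 0 0 0;0.5 0 0 0 0 0 0;0.5 0 0 0 0 0 0"}}

```text
clock: 17.3
eef_pos: [0.5511, 0.0956, 0.0465]
ee_rot: [0.764, 0.645, 0.0, 0.0]
wrist_force: [0.2, -0.1, 2.4]
finger_gap: 0.0426
gripper_force: 2.3
```

Emit:
{"fn": "play_rows", "kwargs": {"motion": "0.55 0 0 0 0 0 0;0.55 0 0 0 0 0 0;0.56 0 0 0 0 0 0;0.56 0 0 0 0 0 0;0.56 0 0 0 0 0 0"}}

```text
clock: 17.92
eef_pos: [0.5512, 0.0957, 0.0467]
ee_rot: [0.764, 0.645, 0.0, 0.0]
wrist_force: [0.8, 0.5, 5.9]
finger_gap: 0.0376
gripper_force: 4.8
```

```bash
python3 - <<'E'
from h import *
c=cap('wrist')
s=manip.get_state();print(s['finger_gap'],s['gripper_force'],s['wrist_force'])
u,v=proj(c,[p[0]+.003+.129*.159,p[1]+.129*.987,.06]);u=int(u);v=int(v);print(u,v)
u0=max(u-80,0);v0=max(v-50,0);cr=c['pixels'][v0:v0+120,u0:u0+160];print(u0,v0)
cv2.imwrite('pics/w7.png',cv2.resize(cr,(800,600),interpolation=cv2.INTER_CUBIC))
E
```

```text
0.037807053559954285 4.794671013951302 [1.13530786 0.75270436 5.2987662 ]
254 158
174 108
```

View pics/w7.png

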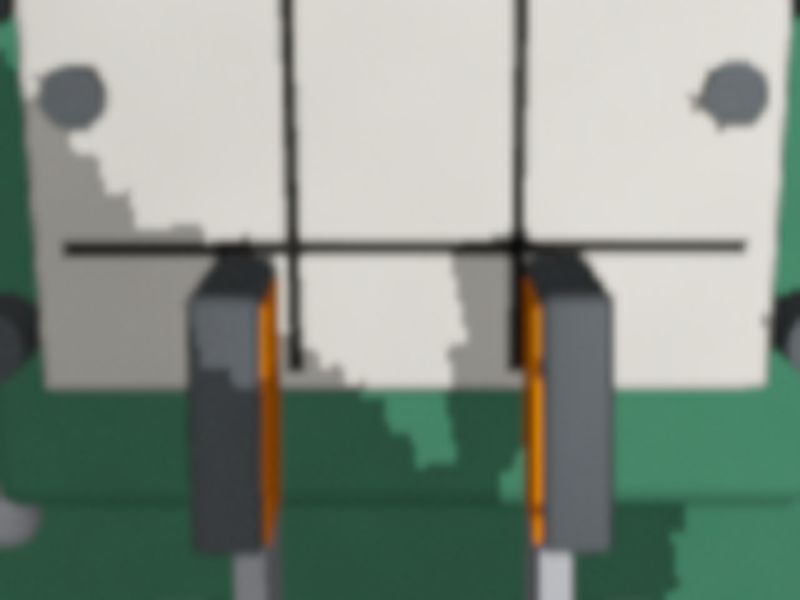

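The tips' inner lower corners are at about (275,255) and (523,255), against line crossings at (291,247) and (520,247). That makes the gap about 21.9 mm, nearly centred and on the cross line. I'll close a hair more and hold.

Emit:
{"fn": "play_rows", "kwargs": {"motion": "0.566 0 0.003 0 0 0 0;0.566 0 0 0 0 0 0;0.566 0 0 0 0 0 0;0.566 0 0 0 0 0 0;0.566 0 0 0 0 0 0"}}

```text
clock: 18.6
eef_pos: [0.5514, 0.0957, 0.0468]
ee_rot: [0.764, 0.645, 0.0, 0.0]
wrist_force: [0.1, 1.5, 5.8]
finger_gap: 0.0372
gripper_force: 5.0
```

Emit:
{"fn": "play_rows", "kwargs": {"motion": "0.566 0 0 0 0 0 0;0.566 0 0 0 0 0 0;0.566 0 0 0 0 0 0;0.566 0 0 0 0 0 0;0.566 0 0 0 0 0 0"}}

```text
clock: 19.23
eef_pos: [0.5514, 0.0957, 0.0468]
ee_rot: [0.764, 0.645, 0.0, 0.0]
wrist_force: [0.4, 0.9, 6.0]
finger_gap: 0.0372
gripper_force: 5.0
```

Emit:
{"fn": "play_rows", "kwargs": {"motion": "0.566 0 0 0 0 0 0;0.566 0 0 0 0 0 0;0.566 0 0 0 0 0 0;0.566 0 0 0 0 0 0;0.566 0 0 0 0 0 0"}}

```text
clock: 19.85
eef_pos: [0.5514, 0.0957, 0.0468]
ee_rot: [0.764, 0.645, 0.0, 0.0]
wrist_force: [0.1, 1.5, 6.5]
finger_gap: 0.0373
gripper_force: 5.0
```

```bash
python3 - <<'E'
from h import *
s=manip.get_state();print(s['finger_gap'],s['gripper_force'],s['wrist_force'])
if .0358<s['finger_gap']<.0382 and s['gripper_force']>2: print(manip.job_done())
E
```

```text
0.03733159803533063 5.022639334201813 [0.10792965 1.49862517 6.45319894]
the job is handed in; nothing more can be done
None
```

I handed the job in at about 20 s with the gripper set for the yellow plate: by camera the tips stand on the cross line at a gap of about 21 mm, held at about 5 N; no verdict came back.

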